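# Shut and latch the battery enclosure

### The job

The battery enclosure is finished: push its half-open lid down with the fingertips until it is fully shut, gently and without slamming it, and then fold the latch flap over the lid until it lies flat on it. Only push on the outer faces: do not swing the lid back upright, do not touch the rubber seal under the lid or the catch rib inside the latch, and pick nothing up. Leave the connector, the jar and the screwdriver where they are.

Things in the scene. Friction and masses are not known exactly. Their poses are not given: they have to be found in the camera images.
- enclosure: Black plastic box, open on top, two batteries inside, fixed to the bench, 180 (its x) by 240 (y) by 120 mm high. Origin: centre of its underside, on the bench. x points from the latch side (near the robot) to the lid-hinge side, z up. Lid hinge axis: along y at x = +90, z = 120 mm. Latch hinge axis: along y at x = -101, z = 142 mm, on a 74 mm wide bracket. Push gently: 80 N harms it.
- lid (a joint): Lid angle, rad: 0 = shut, grows as it opens; starts at 0.8 to 1.25, free edge up towards the robot. Black frame, blue clear panel, 180 (hinge axis to free edge) by 240 by 20 mm thick; its underside plane passes through the hinge axis. Shut, its outer face is 140 mm above the bench. Stiff hinge: it stays where it is left; about 2 to 5 N near the free edge pushes it down.
- lid_face (a point): Point on the outer (upper) face of the lid, on its middle line, 150 mm from the hinge axis and 30 mm from the free edge. Its axes are the lid's: x from the free edge to the hinge, y along the hinge, z out of the outer face.
- seal: Black rubber seal, 5 mm high, under the lid, set in about 15 mm from the lid's edges; turns with the lid. Origin on the lid's hinge axis, axes as the lid's. The fingers must not touch it.
- latch (a joint): Latch flap angle, rad: 0 = flat on the shut lid, 1.57 = upright, more = leaning out towards the robot; starts at 1.7 to 2.1. Black flap in the middle of the near wall, 45 mm from hinge axis to end, 60 mm wide, 6 mm thick. To close, push its outer face (towards the robot) away from the robot, then down. Stays where it is left; about 2 N at its end moves it.
- latch_end (a point): Middle of the free end of the latch's outer face, 45 mm from its hinge axis; the outer face lies 8 mm off the plane through that axis. Axes are the latch's: x from hinge to free end, y along the hinge, z out of the outer face. With the latch folded flat it is 150 mm above the bench.
- catch: Grey catch rib, 8 by 40 mm and 4 mm proud, on the inner face of the latch, 28 mm from the hinge; origin on the latch's hinge axis. The fingers must not touch it.
- connector: Loose orange panel connector standing beside the enclosure: flange 36 by 36 mm, 5 mm thick, with a barrel 31 mm in diameter, 27 mm high in all; origin at the centre of its underside. To be left alone.
- jar: Loose small clear jar with a steel cap, 54 mm in diameter, 65 mm high, standing beside the enclosure; origin at the centre of its underside. To be left alone.
- screwdriver: Loose screwdriver, 190 mm long, under 35 mm high, lying on the bench between the robot and the enclosure, roughly parallel to the enclosure's near wall; origin underneath its middle, x along it towards the tip. To be left alone.

How it is judged (in metres and radians):
On the way, in this order (a step that is already met when the one before it is completed fails the run):
1. the lid is pushed fully shut (value of joint lid below 0.035 rad), for 0.2 s.
2. then the latch is folded flat over the lid (value of joint latch below 0.12 rad and value of joint lid below 0.035 rad), for 0.2 s.
At the end, for the whole second after the job is handed in: The lid is shut (within 0.035 rad, about 6 mm at its free edge), the latch lies flat on it (within 0.12 rad, about 5 mm at its end), and the connector, the jar and the screwdriver are within 20 mm of where they were, the first two upright (all of step 2 and distance of each of connector, jar, screwdriver from where it was at the start of the episode below 0.02 m and angle between each of connector, jar's own z axis and vertical below 0.2 rad); the robot touches nothing.
It fails at once if the lid is swung back upright instead of pushed down (beyond 1.45 rad) (value of joint lid above 1.45 rad).
It fails at once if the lid is slammed (closing faster than 3 rad/s) (velocity of joint lid below -3 rad/s).
It fails at once if the fingers touch the seal under the lid or the catch inside the latch (contact force between the fingers and seal above 0.5 N or contact force between the fingers and catch above 0.5 N).
It fails at once if the enclosure is pushed with more than 80 N (contact force between enclosure and anything else above 80 N).
It fails at once if the connector, the jar or the screwdriver is moved by more than 20 mm or picked up (distance of any of connector, jar, screwdriver from where it was at the start of the episode above 0.02 m).
It also fails if it takes over 51 s, if anything falls off the work surface, if the arm or the gripper's body presses on something with over 40 N, if the wrist force passes 120 N, or if a joint passes its speed limit or range.

### The arm

A 6-joint arm with a two-finger parallel gripper is mounted at the origin on the work surface. World frame = base frame: x ahead of the robot, y to its left, z up, the work surface at z = 0. Lengths are in mm, angles in degrees, forces in N, time in s.
With the tool pointing down it reaches from about 300 to 850 mm from the base axis. Payload 4.2 kg.
Tool frame: the origin (TCP) lies midway between the tips of the shut fingers; the grasp point (between the pads) lies env.grasp_offset behind it (env.grasp_offset is the distance from the TCP to the grasp point, in mm); y points along the fingers, x is the direction in which the jaws open and shut, and the axes are right-handed (so a half turn about y gives the same grasp; the last joint's range is limited). The gripper opens to 91 mm and grips with 3 to 60 N. Pads are 32 mm wide; open, the fingers measure 118 mm over their backs; the gripper's body (76 mm by 178 mm) begins 60 mm behind the grasp point.
Start: joints at [-73.912, 18.312, 89.639, -0, 72.044, -1.146], TCP at [170.367, -549.198, 213.976] pointing down, gripper open.
Joint ranges: [-177.97, 177.97], [-48.28, 115.42], [12.27, 149.76], [-77.06, 257.06], [2.81, 150.46], [-146.56, 146.56]. Speed limits (degrees/s): [147.25, 147.25, 180, 180, 180, 180].

### API

Orientations are given as [roll, pitch, yaw] about the fixed x, y, z axes, in that order (R = Rz(yaw) Ry(pitch) Rx(roll)).
In Python, from workcell import state, vision, job, env gives the robot as it stands.
- The arm moves only by the shell command python3 -m handwheel 'ROWS' [FORCE]. ROWS is JSON, a list of rows, each a list of 3 entries, a list of its own where there are three numbers: the finger opening in cm, from 0 to 9.12, then the shift along the tool's x, y, z in cm, then the turn about the tool's y in degrees. A call has 1 to 10 rows; each row is the pose to reach, as a shift and turn from the pose measured when the call began, along the tool's axes at that moment; what a row does not reach only later rows make up. A row lasts 1/10 s, in which the tool goes at most 50 mm and 8.59 degrees, less where a joint would pass 70% of its speed; a pose out of reach is approached as far as the arm can. A call with a gripper value outside its range is refused whole. The fingers move at their own pace and stop on an object; FORCE is the grip in N (left out, the last holds). Time passes only in rows, so rows that repeat a pose let the fingers close. It gives the time, the measured TCP pose, the force and the opening at its end, in the units of the state.
- state(): the state, without advancing time (a new reading comes with each control period).
- vision.grab_frame(name): name is "scene" or "top"; returns the picture (384x512x3 uint8, red, green, blue); there is no depth.
- vision.camera_model(name): a dict with "fov_y" (degrees; the focal length in pixels is half the picture's height over the tangent of half this angle, whatever the lens; pixels are square), "cx", "cy" (the principal point, pixels), "distortion" ([k1, k2, p1, p2, k3] as OpenCV has them; the pictures are not rectified), "extrinsics" (4x4, takes a point from world to camera coordinates). Camera axes: x right, y up, looking along -z (the intrinsics and any distortion apply to the point x, -y, -z); pixel columns grow to the right and rows downward; lengths in mm; the calibration is good to about 2 mm. A picture is of the moment at which its call begins. camera_model takes no time and is no camera call.
- job.job_done(): hands the job in, once; it reports no verdict.
The state is a dict: "time_s": time; "qpos": joint angles; "qvel": joint speeds; "effort": joint torques, N m; "ee_pos": TCP position; "ee_rot": TCP orientation; "force": force on the tool from outside, world axes, zero at the start; "torque": the same for the moment, N m; "gripper_width": finger opening in mm.
Only numpy, scipy, OpenCV 4.12 (cv2) and the standard library are available. Lean on these libraries where they do the work, as an engineer would, in place of code of your own. Each camera call takes 0.05 s, during which the arm holds its last target.

## Working session

There is one attempt and no reset: what is moved stays moved. The work goes in short steps, Python scripts to look and compute and a shell command to move; the robot and the scene stay as the last step left them, time stands still between calls to the robot, and variables do not carry over. Pictures are saved under pics/ and viewed, and the job is handed in when it is done.

```bash
mkdir -p pics; ls
python3 - <<'E'
from workcell import state, vision, job, env
import cv2
print(state(), env.grasp_offset)
for n in("scene","top"):
    im=vision.grab_frame(n); cv2.imwrite(f"pics/{n}0.png",im[:,:,::-1]); print(vision.camera_model(n))
E
```

```text
pics
{'time_s': 0.0, 'qpos': array([-7.39091584e+01,  1.83531940e+01,  8.97072396e+01, -2.93454017e-04,
        7.20420842e+01, -1.14754824e+00]), 'qvel': array([ 0.01596788,  0.02332443,  0.00472749,  0.11051559, -0.05806334,
        0.00505093]), 'effort': array([ 1.37118959e-04, -4.12465239e+01, -2.31973761e+01,  7.29150069e-02,
        4.58122243e-02, -1.40276456e-04]), 'ee_pos': array([ 170.24468481, -548.69437922,  213.09905307]), 'ee_rot': array([-89.9982258 ,   0.10250285, -72.76151783]), 'force': array([-0.68755941,  0.24860675, -0.7829426 ]), 'torque': array([ 0.03415006, -0.00175657,  0.00032144]), 'gripper_width': 91.30105779410427} 18.8
{'fov_y': 50.90882770121351, 'cx': 252.84161799235056, 'cy': 192.21033368313724, 'distortion': array([-0.12856572,  0.        ,  0.        ,  0.        ,  0.        ]), 'extrinsics': array([[-9.95708119e-01, -9.20745071e-02, -9.36091117e-03,
         5.55163396e+02],
       [ 6.02155906e-02, -7.21327900e-01,  6.89971118e-01,
        -7.60661510e+01],
       [-7.02810370e-02,  6.86446171e-01,  7.23776367e-01,
        -1.00817335e+03],
       [ 0.00000000e+00,  0.00000000e+00,  0.00000000e+00,
         1.00000000e+00]])}
{'fov_y': 44.968142005162264, 'cx': 257.4544098859739, 'cy': 204.11231021124536, 'distortion': array([-0.05695667,  0.        ,  0.        ,  0.        ,  0.        ]), 'extrinsics': array([[-4.53307652e-03, -9.99989214e-01, -1.01146890e-03,
         3.46410139e+01],
       [ 9.98710975e-01, -4.57841365e-03,  5.05512284e-02,
        -5.43601145e+02],
       [-5.05553141e-02, -7.81012505e-04,  9.98720957e-01,
        -9.60051528e+02],
       [ 0.00000000e+00,  0.00000000e+00,  0.00000000e+00,
         1.00000000e+00]])}
```

View pics/scene0.png

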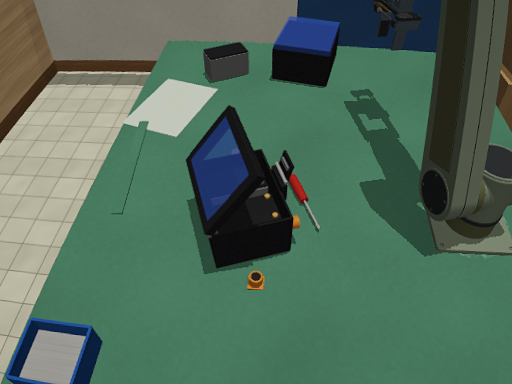

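View pics/top0.png

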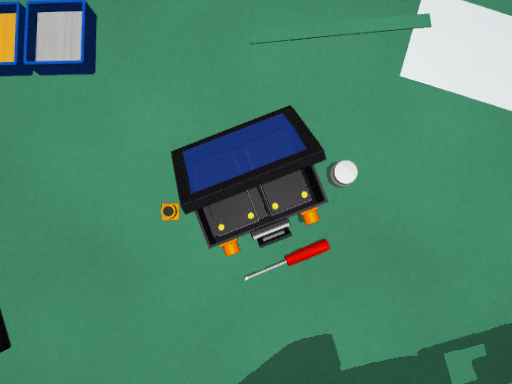

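```bash
python3 -c "
import cv2
a=cv2.imread('pics/scene0.png')[100:330,130:420];cv2.imwrite('pics/sc.png',cv2.resize(a,None,fx=2.6,fy=2.6,interpolation=2))
a=cv2.imread('pics/top0.png')[60:300,130:420];cv2.imwrite('pics/tc.png',cv2.resize(a,None,fx=2.5,fy=2.5,interpolation=2))"
```

```text
(no output)
```

View pics/sc.png

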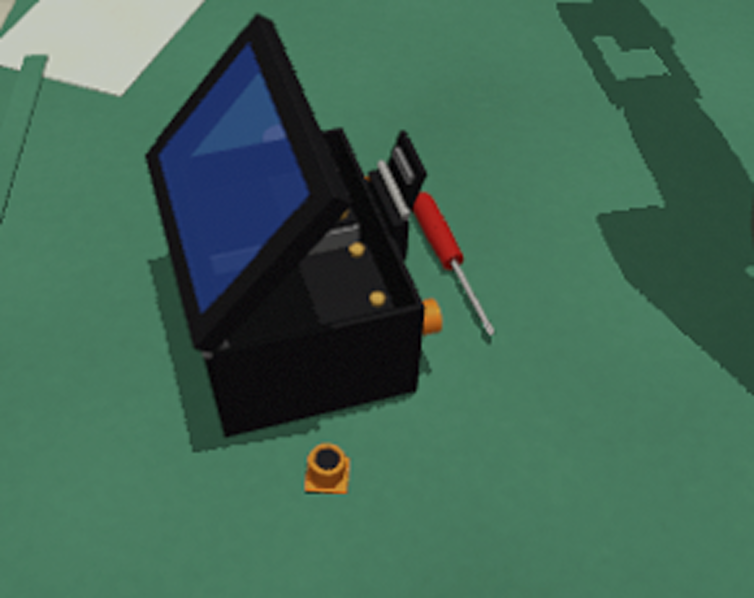

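View pics/tc.png

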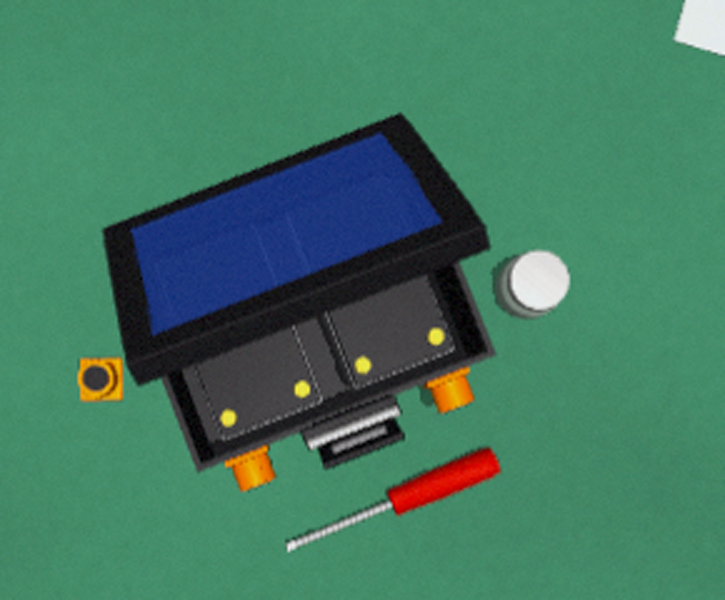

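```bash
cat > h.py <<'E'
import numpy as np, cv2
from workcell import vision
def cam(n):
    m=vision.camera_model(n); f=192/np.tan(np.radians(m["fov_y"]/2))
    K=np.array([[f,0,m["cx"]],[0,f,m["cy"]],[0,0,1]]); return K,np.array(m["distortion"]),np.array(m["extrinsics"])
def ray(n,p):
    K,D,E=cam(n); u=cv2.undistortPoints(np.array([[p]],float),K,D)[0,0]
    d=E[:3,:3].T@np.array([u[0],-u[1],-1]); o=-E[:3,:3].T@E[:3,3]; return o,d/np.linalg.norm(d)
def onz(n,p,z):
    o,d=ray(n,p); return o+d*(z-o[2])/d[2]
def onplane(n,p,q,nn):
    o,d=ray(n,p); return o+d*(np.dot(q-o,nn)/np.dot(d,nn))
def proj(n,P):
    K,D,E=cam(n); c=np.atleast_2d(P)@E[:3,:3].T+E[:3,3]; c=c*[1,-1,-1]
    return cv2.projectPoints(c.reshape(-1,1,3),np.zeros(3),np.zeros(3),K,D)[0][:,0]
T=lambda x,y:(130+x/2.5,60+y/2.5)
S=lambda x,y:(130+x/2.6,100+y/2.6)
E
python3 - <<'E'
from h import *
L=onz("top",T(198,470),120); R=onz("top",T(495,353),120)
print(L,R,np.linalg.norm(L-R))
y=(L-R)/np.linalg.norm(L-R); x=np.array([y[1],-y[0],0]); yaw=np.degrees(np.arctan2(x[1],x[0]))
O=(L+R)/2+90*x; O[2]=0
print("O",O,"yaw",yaw)
# scene: bottom corners of left wall, top corner
for p in [(226,436),(416,391)]:
    P=onz("scene",S(*p),0)-O; print("bottom",P@x,P@y)
P=onz("scene",S(421,306),120)-O; print("top near left",P@x,P@y)
def loc(P): P=P-O; return np.array([P@x,P@y,P[2]])
for n,p,s in [("top",T(130,358),1),("top",T(484,228),-1),("top",T(138,383),1),("top",T(490,248),-1),("scene",S(345,203),1),("scene",S(262,15),-1)]:
    P=loc(onplane(n,p,O+s*120*y,y)); print(n,p,P,"ang",np.degrees(np.arctan2(P[2]-120,90-P[0])),np.hypot(P[2]-120,90-P[0]))
for n,p in [("top",T(402,432)),("top",T(326,467)),("scene",S(424,175)),("scene",S(403,130))]:
    for yy in(30,-30):
        P=loc(onplane(n,p,O+yy*y,y)); print("latch",n,yy,P,"ang",np.degrees(np.arctan2(P[2]-142,P[0]+101)),np.hypot(P[2]-142,P[0]+101))
for p in [(540,280)]: print("jar",onz("top",T(*p),65))
print("conn",onz("top",T(98,378),27))
for p in[(290,547),(390,500),(497,460)]: print("scr",onz("top",T(*p),15), loc(onz("top",T(*p),15)))
E
```

```text
[456.90806215 122.36241421 120.        ] [ 543.23105863 -100.05552144  120.        ] 238.58205678199758
O [583.97198993  43.71695845   0.        ] yaw 21.21181396702127
bottom 88.63025097551679 119.78098519372446
bottom -88.838666247773 121.01074112018466
top near left -86.2600357953481 119.5507864782893
top (182.0, 203.2) [ -6.9007583  120.         243.99394998] ang 51.992521059697616 157.36663112251404
top (323.6, 151.2) [ -13.60522674 -120.          258.74458267] ang 53.250070830092916 173.1591817619225
top (185.2, 213.2) [-24.39144948 120.         251.16521998] ang 48.90775622349532 174.03941693514548
top (326.0, 159.2) [ -26.27878809 -120.          252.3181717 ] ang 48.69158568731813 176.1500925911708
scene (262.6923076923077, 178.0769230769231) [-19.00743043 120.         258.47332644] ang 51.78986512894728 176.23133099310735
scene (230.76923076923077, 105.76923076923077) [ -16.19281622 -120.          264.145993  ] ang 53.62080617626598 179.0390502522174
latch top 30 [ -82.47998119   30.         1133.96428976] ang 88.9304094314778 992.1371594991386
latch top -30 [-117.79601826  
[... 328 characters left out ...]
 113.06803601252233 41.47806167080249
latch scene -30 [-142.94854435  -30.          120.05957149] ang -152.38899588343887 47.33986455530771
latch scene 30 [-95.59810317  30.         235.43446212] ang 86.69113808697628 93.5904867052387
latch scene -30 [-119.15123246  -30.          180.80348424] ang 115.06893617339601 42.838973252299006
jar [ 604.65367902 -145.25669662   65.        ]
conn [529.20557062 215.23714914  27.        ]
scr [388.0433794   56.72465038  15.        ] [-177.94789229   83.01667365   15.        ]
scr [426.69428641 -26.85169678  15.        ] [-172.15494103   -8.88185808   15.        ]
scr [ 459.50211625 -116.63113727   15.        ] [-174.05357727 -104.44909522   15.        ]
```

```bash
cat > g.py <<'E'
import numpy as np,sys
from scipy.spatial.transform import Rotation as Ro
from workcell import state
yw=np.radians(21.2);X=np.array([np.cos(yw),np.sin(yw),0]);Y=np.array([-X[1],X[0],0]);O=np.array([584,43.7,0])
s=state();R=Ro.from_euler("xyz",s["ee_rot"],degrees=True).as_matrix();p=np.array(s["ee_pos"])
d=p-O;print("t",s["time_s"],"loc",np.round([d@X,d@Y,p[2]],1),"F",np.round(s["force"],1),"w",s["gripper_width"],"toolz yaw",np.degrees(np.arctan2(R[1,2],R[0,2])))
for a in sys.argv[1:]:
    l=np.array([float(v) for v in a.split(",")]);w=O+l[0]*X+l[1]*Y+[0,0,l[2]]
    print(a,np.round(R.T@(w-p)/10,2))
E
python3 g.py=x 2>/dev/null; python3 g.py 23,0,330 ; python3 -m handwheel '[[0,[0,-4,0],0],[0,[0,-8,0],-4],[0,[0,-12,0],-4]]' 20; python3 g.py 23,0,330
```

```text
t 0.1 loc [-600.  -402.7  213.2] F [-0.6  0.1 -0.4] w 91.19557542515628 toolz yaw 17.233450145928533
23,0,330 [-44.5  -11.61  59.37]
time_s: 0.4
ee_pos: [170.1, -548.5, 333.9]
ee_rot: [-90.0, 0.2, -68.7]
force: [0.2, -1.0, 0.1]
gripper_width: 69.7
t 0.4 loc [-600.  -402.5  333.9] F [ 0.2 -1.   0.1] w 69.65593222438311 toolz yaw 21.296250666985763
23,0,330 [-40.14   0.54  62.37]
```

```bash
python3 -m handwheel '[[0,[-2.2,0,3.4],0],[0,[-4.4,0,6.8],0],[0,[-6.6,0,10.2],0],[0,[-8.8,0,13.6],0],[0,[-11,0,17],0],[0,[-13.2,0,20.4],0],[0,[-15.4,0,23.8],0],[0,[-17.6,0,27.2],0],[0,[-19.8,0,30.6],0],[0,[-20,0,31],0]]'; python3 g.py 23,0,330
```

```text
time_s: 1.4
ee_pos: [387.9, -246.4, 334.4]
ee_rot: [-89.9, 0.3, -68.4]
force: [-0.8, -0.2, -0.0]
gripper_width: 0.7
t 1.4 loc [-287.7 -199.5  334.4] F [-0.8 -0.2 -0. ] w 0.7425295332938648 toolz yaw 21.580299331027923
23,0,330 [-19.74   0.58  31.2 ]
```

```bash
python3 -m handwheel '[[0,[-2.2,0,3.4],0],[0,[-4.4,0,6.8],0],[0,[-6.6,0,10.2],0],[0,[-8.8,0,13.6],0],[0,[-11,0,17],0],[0,[-13.2,0,20.4],0],[0,[-15.4,0,23.8],0],[0,[-17.6,0,27.2],0],[0,[-19.8,0,30.6],0],[0,[-20,0,31],0]]'; python3 g.py 23,0,270
python3 - <<'E'
from workcell import vision
import cv2
a=vision.grab_frame("scene")[60:290,130:420,::-1];cv2.imwrite('pics/s1.png',cv2.resize(a,None,fx=2.6,fy=2.6,interpolation=2))
E
```

```text
time_s: 2.4
ee_pos: [604.5, 56.4, 334.0]
ee_rot: [-90.0, 0.4, -68.2]
force: [-0.2, -0.6, -0.4]
gripper_width: 0.9
t 2.4 loc [ 23.7   4.5 334. ] F [-0.2 -0.6 -0.4] w 0.8865440045612586 toolz yaw 21.785425034501337
23,0,270 [ 0.49  6.4  -0.08]
```

View pics/s1.png

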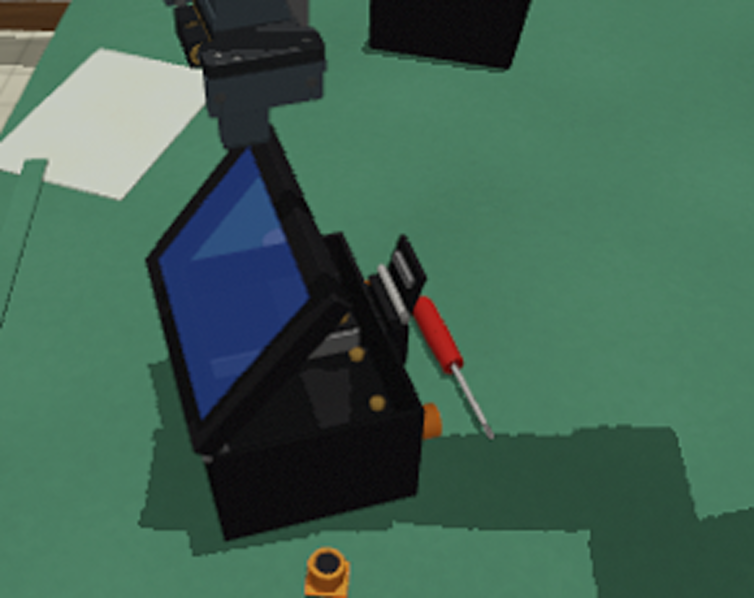

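The picture shows the closed fingers above the lid's upper half (tip near crop pixel 245,145), clear of the latch. Descending.

```bash
python3 -m handwheel '[[0,[0.2,2,0],0],[0,[0.4,4,0],0],[0,[0.4,6,0],0],[0,[0.4,7,0],0],[0,[0.4,7.7,0],0],[0,[0.4,8.3,0],0],[0,[0.4,8.6,0],0],[0,[0.4,8.9,0],0],[0,[0.4,9.1,0],0]]'; python3 g.py 6,0,228 -12,0,210 -25,0,188 -35,0,165
```

```text
time_s: 3.35
ee_pos: [605.7, 51.8, 244.3]
ee_rot: [-89.9, 0.3, -68.3]
force: [0.4, 0.2, 3.6]
gripper_width: 0.0
t 3.35 loc [ 23.2  -0.3 244.3] F [0.4 0.2 3.6] w 0.04088507933436335 toolz yaw 21.734345580547625
6,0,228 [-0.04  1.62 -1.72]
-12,0,210 [-0.05  3.42 -3.53]
-25,0,188 [-0.05  5.62 -4.83]
-35,0,165 [-0.05  7.92 -5.83]
```

```bash
python3 -m handwheel '[[0,[0,0.5,-0.5],0],[0,[0,1,-1],0],[0,[0,1.6,-1.7],0],[0,[0,2.2,-2.3],0],[0,[0,2.8,-2.9],0],[0,[0,3.4,-3.5],0],[0,[0,4.1,-4],0],[0,[0,4.8,-4.4],0],[0,[0,5.6,-4.8],0]]'; python3 g.py -35,0,165 -41,0,140
python3 - <<'E'
from workcell import vision
import cv2
a=vision.grab_frame("scene")[60:290,130:420,::-1];cv2.imwrite('pics/s2.png',cv2.resize(a,None,fx=2.6,fy=2.6,interpolation=2))
E
```

```text
time_s: 4.25
ee_pos: [560.5, 34.2, 187.5]
ee_rot: [-89.9, 0.3, -68.3]
force: [0.3, -0.5, 2.3]
gripper_width: 0.5
t 4.25 loc [-25.4  -0.4 187.5] F [ 0.3 -0.5  2.3] w 0.5351177349450327 toolz yaw 21.736933568477983
-35,0,165 [-0.03  2.25 -0.96]
-41,0,140 [-0.03  4.75 -1.57]
```

View pics/s2.png

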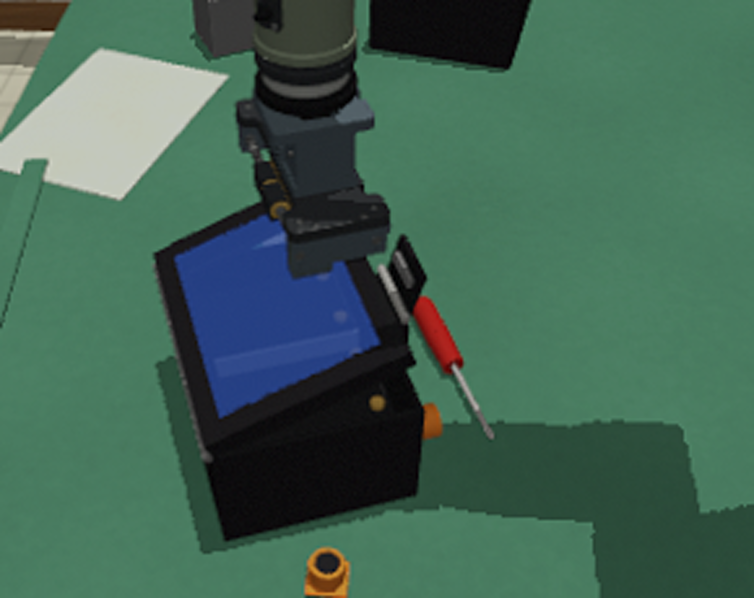

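The lid is about 20° open, fingertip on its outer face (crop ~300,270), other items untouched. Finish it slowly.

```bash
python3 -m handwheel '[[0,[0,0.6,-0.3],0],[0,[0,1.2,-0.6],0],[0,[0,1.8,-0.8],0],[0,[0,2.4,-1.1],0],[0,[0,2.9,-1.3],0],[0,[0,3.4,-1.5],0],[0,[0,3.8,-1.6],0],[0,[0,4.2,-1.7],0],[0,[0,4.5,-1.8],0],[0,[0,4.6,-1.9],0]]'; python3 g.py -45,0,139
```

```text
time_s: 5.3
ee_pos: [541.9, 27.3, 140.2]
ee_rot: [-90.0, 0.3, -68.3]
force: [1.9, 1.6, 6.0]
gripper_width: 0.6
t 5.3 loc [-4.520e+01 -1.000e-01  1.402e+02] F [1.9 1.6 6. ] w 0.6116718149350169 toolz yaw 21.727613657859706
-45,0,139 [-0.01  0.12  0.02]
```

```bash
python3 -m handwheel '[[0,[0,0.1,0],0],[0,[0,0.2,0],0],[0,[0,0.2,0],0],[0,[0,0.2,0],0]]'; python3 g.py -45,0,200
```

```text
time_s: 5.7
ee_pos: [542.0, 27.3, 140.2]
ee_rot: [-89.9, 0.3, -68.3]
force: [-1.9, 0.9, 11.8]
gripper_width: 0.7
t 5.7 loc [-4.510e+01 -1.000e-01  1.402e+02] F [-1.9  0.9 11.8] w 0.6835763083017424 toolz yaw 21.7311063332134
-45,0,200 [-0.04 -5.98  0.02]
```

```bash
python3 -m handwheel '[[0,[0,-2,0],0],[0,[0,-5,0],0],[0,[0,-9,0],0],[0,[0,-9.5,-3],0],[0,[0,-9.5,-6],0],[0,[0,-9.5,-9],0],[0,[0,-9.5,-12],0],[0,[0,-9.5,-12.5],0]]'; python3 g.py -160,0,165;  python3 - <<'E'
from workcell import vision
import cv2
for n in("scene","top"):
  a=vision.grab_frame(n)[60:300,130:420,::-1];cv2.imwrite(f'pics/{n}3.png',cv2.resize(a,None,fx=2.5,fy=2.5,interpolation=2))
E
```

```text
time_s: 6.5
ee_pos: [422.2, -20.2, 234.6]
ee_rot: [-90.2, 0.3, -68.3]
force: [0.7, 0.6, -1.0]
gripper_width: 0.7
t 6.5 loc [-174.    -1.   234.6] F [ 0.7  0.6 -1. ] w 0.714083704001186 toolz yaw 21.67134371421005
-160,0,165 [-0.05  6.96  1.42]
```

View pics/scene3.png

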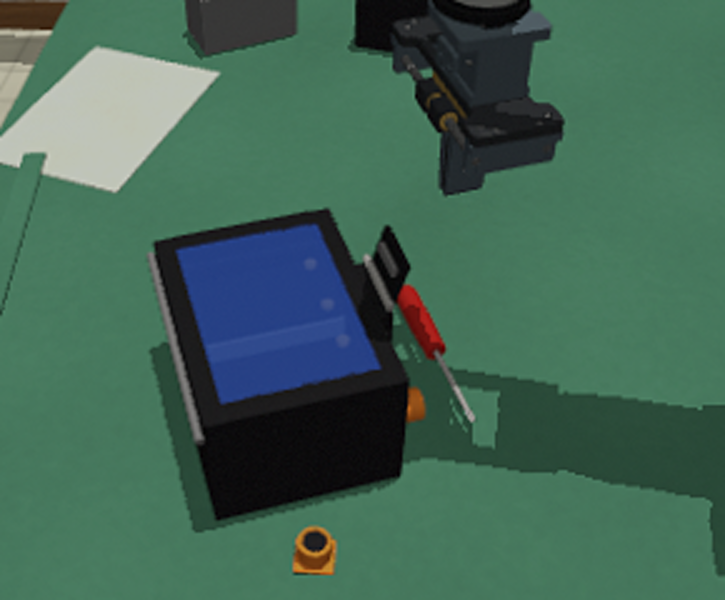

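View pics/top3.png

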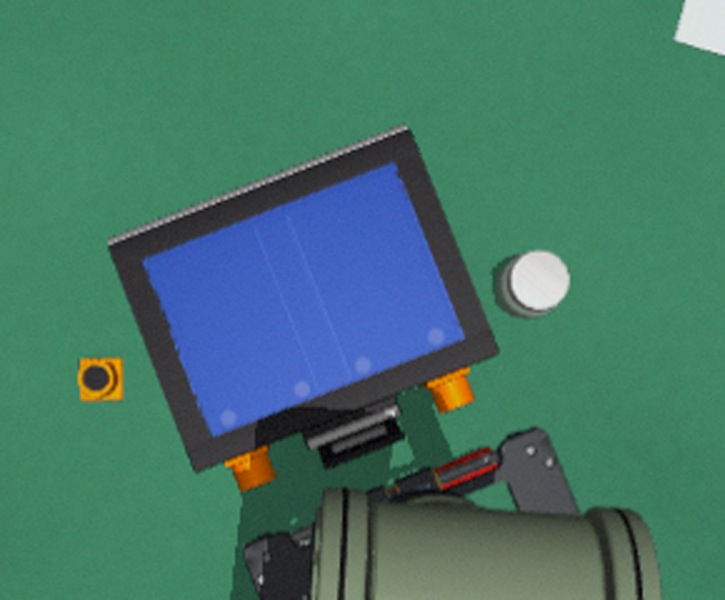

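The lid is flat and shut. The latch stands at about (395,265) in the scene crop. Next I go down in front of it and push it over.

```bash
python3 -m handwheel '[[0,[0,3,0],0],[0,[0,6,0],0],[0,[0,6.9,0],0],[0,[0,6.9,1.5],0],[0,[0,6.9,2.5],0],[0,[0,6.9,3.2],0],[0,[0,6.9,3.8],0],[0,[0,6.9,4.4],0],[0,[0,6.9,5],0]]'; python3 g.py -96,0,167
```

```text
time_s: 7.5
ee_pos: [471.5, -0.9, 166.5]
ee_rot: [-90.0, 0.3, -68.3]
force: [-3.4, -2.3, 4.5]
gripper_width: 0.6
t 7.5 loc [-121.    -0.8  166.5] F [-3.4 -2.3  4.5] w 0.6344939762408222 toolz yaw 21.696059766946025
-96,0,167 [-0.06 -0.05  2.5 ]
```

```bash
python3 -m handwheel '[[0,[0,0,0.5],0],[0,[0,0,1],0],[0,[0,0,1.5],0],[0,[0,0,2],0],[0,[0,0,2.5],0],[0,[0,0,2.8],0]]'; python3 g.py -96,0,167
python3 - <<'E'
from workcell import vision
import cv2
for n in("scene",):
  a=vision.grab_frame(n)[60:300,130:420,::-1];cv2.imwrite(f'pics/{n}4.png',cv2.resize(a,None,fx=2.5,fy=2.5,interpolation=2))
E
```

```text
time_s: 8.1
ee_pos: [498.4, 9.8, 166.6]
ee_rot: [-90.0, 0.3, -68.3]
force: [-0.6, -1.2, -0.3]
gripper_width: 0.2
t 8.1 loc [-92.1  -0.7 166.6] F [-0.6 -1.2 -0.3] w 0.20154623521130122 toolz yaw 21.695351441405304
-96,0,167 [-0.07 -0.04 -0.39]
```

View pics/scene4.png

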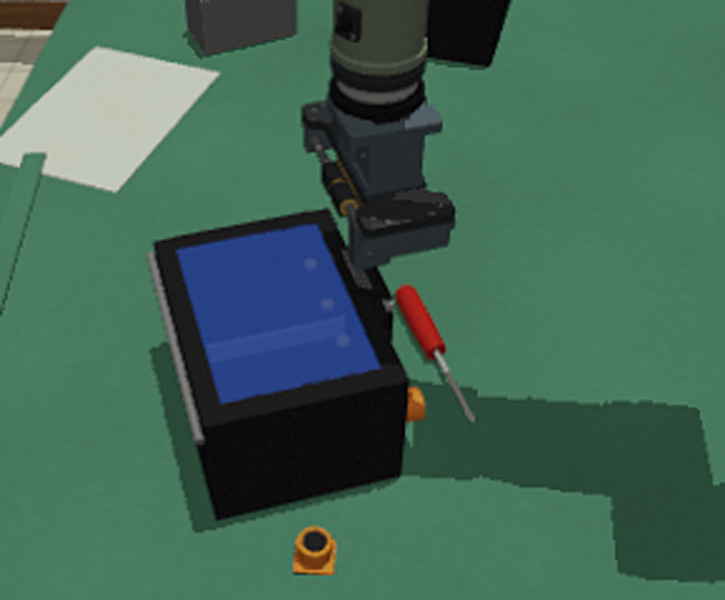

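The latch is folded well past upright and leans over the lid (~350,265). Lift slightly, go forward and press its end down.

```bash
python3 -m handwheel '[[0,[0,-1.2,0],0],[0,[0,-2.4,0],0],[0,[0,-2.4,1.3],0],[0,[0,-2.4,2.5],0],[0,[0,-1.6,2.5],0],[0,[0,-0.8,2.5],0],[0,[0,0,2.5],0],[0,[0,0.5,2.5],0],[0,[0,1,2.5],0],[0,[0,1.3,2.5],0]]'; python3 g.py -67,0,149
```

```text
time_s: 9.15
ee_pos: [521.5, 19.1, 153.0]
ee_rot: [-90.0, 0.3, -68.3]
force: [1.4, 1.6, 1.2]
gripper_width: 0.4
t 9.15 loc [-67.2  -0.4 153. ] F [1.4 1.6 1.2] w 0.3713325433307712 toolz yaw 21.694565523109663
-67,0,149 [-0.03  0.4   0.02]
```

```bash
python3 -m handwheel '[[0,[0,0.2,0],0],[0,[0,0.4,0],0],[0,[0,0.5,0],0],[0,[0,0.5,0],0]]'; python3 g.py
```

```text
time_s: 9.55
ee_pos: [521.2, 19.0, 150.0]
ee_rot: [-90.0, 0.3, -68.3]
force: [-2.5, -0.4, 13.5]
gripper_width: 0.6
t 9.55 loc [-67.5  -0.4 150. ] F [-2.5 -0.4 13.5] w 0.6042010201901229 toolz yaw 21.696137056623183
```

Stopped firmly at 150.0 mm with 13.5 N, the flat height. Hold briefly, retreat, check.

```bash
python3 -m handwheel '[[0,[0,0.1,0],0],[0,[0,0.1,0],0],[0,[0,-1.5,0],0],[0,[0,-4,0],0],[0,[0,-8,0],0],[0,[0,-12,0],0],[0,[0,-12,-4],0],[0,[0,-12,-8],0],[0,[0,-12,-12],0],[0,[0,-12,-16],0]]'; python3 -m handwheel '[[0,[4,0,0],0],[0,[8,0,0],0],[0,[12,0,0],0],[0,[16,0,0],0],[0,[20,0,0],0],[0,[20,0,0],0],[0,[20,0,0],0]]';python3 - <<'E'
from workcell import vision
import cv2
for n in("scene","top"):
  a=vision.grab_frame(n)[60:300,130:420,::-1];cv2.imwrite(f'pics/{n}5.png',cv2.resize(a,None,fx=2.5,fy=2.5,interpolation=2))
E
```

```text
time_s: 10.55
ee_pos: [370.2, -41.1, 269.2]
ee_rot: [-90.1, 0.3, -68.3]
force: [-0.1, -0.8, 0.5]
gripper_width: 0.2
time_s: 11.25
ee_pos: [443.3, -226.9, 267.0]
ee_rot: [-90.2, 0.5, -68.4]
force: [0.1, -0.2, -0.4]
gripper_width: 0.5
```

View pics/scene5.png

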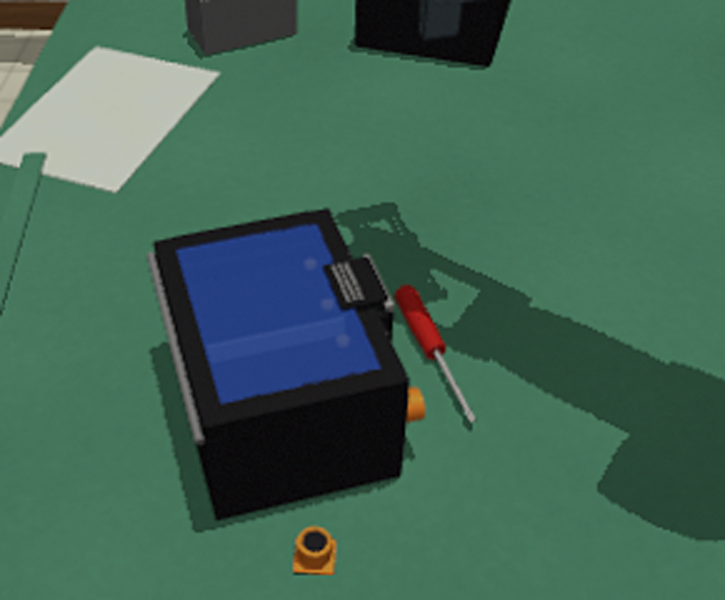

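View pics/top5.png

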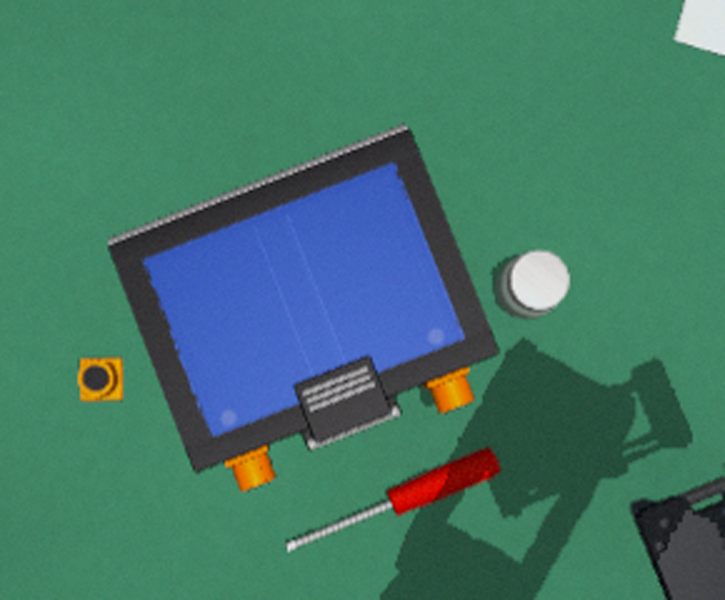

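The lid is shut and the latch lies flat over its edge (top crop ~345,400). The connector (98,378), jar (540,280) and screwdriver are at their original pixels.

```bash
python3 -c "
from workcell import job; print(job.job_done())"
```

```text
the job is handed in; nothing more can be done
None
```

The lid is shut and the latch lies flat over it. I handed the job in at about 11 s of the 51 s allowed; it gave no verdict.

- **Lid:** I pushed it down in small steps with the closed fingertips, touching only its outer face. It stopped firmly at 140.2 mm above the bench (140 mm is shut), with about 12 N on the tool.
- **Latch:** I pushed its outer face away from the robot, then pressed its end down. It stopped at 150.0 mm (150 mm is flat), with about 13.5 N.
- **Last pictures:** Both views show the lid and latch closed. By eye, the connector, jar and screwdriver are where they started. The arm is well clear of everything, with almost no force on the tool.

No check failed or disagreed. I judged the lid and latch angles from the stop heights and pictures, since the joint values can't be read directly.

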